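# Re-rack the drill-press tools in reverse order

## Task

The three drill-press tools must go over to the empty rack for the operator who works from the other end of the bench, so put them there in reverse order: the tool now at the left end of its row goes into the right-end cup of the other rack, the middle one into the middle cup, and the right-end one into the left-end cup. Never tip a tool over; at the end each must stand upright on the floor of its cup, let go and still.

Things in the scene. Friction and masses are not known exactly. Their poses are not given: they have to be found in the camera images.
- hole_saw_center (a point): Hole saw standing teeth down: dark steel cylinder 52 mm in diameter and 40 mm tall, brass nut 26 mm wide and 9 mm high on it, shank above; 88 mm tall in all. The round steel shank on the axis is 12 mm in diameter, free over the uppermost 39 mm: grip there. About 0.25 kg. Origin: on the axis, half-way up the whole tool; z up along the shank.
- sanding_drum_center (a point): Sanding drum: rust-brown abrasive cylinder 48 mm in diameter, 46 mm tall, black rubber disc 4 mm thick on it, shank above; 92 mm tall in all. The round steel shank on the axis is 12 mm in diameter, free over the uppermost 42 mm: grip there. About 0.25 kg. Origin: on the axis, half-way up the whole tool; z up along the shank.
- wire_brush_center (a point): Wire cup brush standing bristles down: brass wire skirt flaring to 56 mm in diameter at the foot, dark steel cap and collar above to a height of 44 mm, then the shank; 84 mm tall in all. The round steel shank on the axis is 12 mm in diameter, free over the uppermost 40 mm: grip there. About 0.25 kg. Origin: on the axis, half-way up the whole tool; z up along the shank.
- cup_a: Shallow round grey plastic cup fixed on a 12 mm plywood rack board; 82 mm outside, 72 mm inside diameter, rim 14 mm and inner floor 6 mm above its underside. Origin: centre of its underside; z up, y along the row to the robot's left (within 0.15 rad). One of three, 130 mm apart, on the rack that starts full (a tool stands in each cup); its place in the row varies, and either rack may be the nearer.
- cup_b: Shallow round grey plastic cup fixed on a 12 mm plywood rack board; 82 mm outside, 72 mm inside diameter, rim 14 mm and inner floor 6 mm above its underside. Origin: centre of its underside; z up, y along the row to the robot's left (within 0.15 rad). One of three, 130 mm apart, on the rack that starts full (a tool stands in each cup); its place in the row varies, and either rack may be the nearer.
- cup_c: Shallow round grey plastic cup fixed on a 12 mm plywood rack board; 82 mm outside, 72 mm inside diameter, rim 14 mm and inner floor 6 mm above its underside. Origin: centre of its underside; z up, y along the row to the robot's left (within 0.15 rad). One of three, 130 mm apart, on the rack that starts full (a tool stands in each cup); its place in the row varies, and either rack may be the nearer.
- cup_d: Shallow round grey plastic cup fixed on a 12 mm plywood rack board; 82 mm outside, 72 mm inside diameter, rim 14 mm and inner floor 6 mm above its underside. Origin: centre of its underside; z up, y along the row to the robot's left (within 0.15 rad). One of three, 130 mm apart, on the rack that starts empty; its place in the row varies, and either rack may be the nearer.
- cup_e: Shallow round grey plastic cup fixed on a 12 mm plywood rack board; 82 mm outside, 72 mm inside diameter, rim 14 mm and inner floor 6 mm above its underside. Origin: centre of its underside; z up, y along the row to the robot's left (within 0.15 rad). One of three, 130 mm apart, on the rack that starts empty; its place in the row varies, and either rack may be the nearer.
- cup_f: Shallow round grey plastic cup fixed on a 12 mm plywood rack board; 82 mm outside, 72 mm inside diameter, rim 14 mm and inner floor 6 mm above its underside. Origin: centre of its underside; z up, y along the row to the robot's left (within 0.15 rad). One of three, 130 mm apart, on the rack that starts empty; its place in the row varies, and either rack may be the nearer.
Not all that is in view belongs to the job. Leave any pink look-alike of the part that bears wire_brush_center alone.

How it is judged:
At the end, for the whole second after the job is handed in: Each tool stands in the other rack at the mirrored place (left end to right end, middle to middle, right end to left end), within 15 mm of the cup's centre and 4 mm of standing on its floor, tilted under 0.12 rad, slower than 0.02 m/s and 0.2 rad/s ((horizontal distance between hole_saw_center and cup_d below 0.015 m or horizontal distance between hole_saw_center and cup_e below 0.015 m or horizontal distance between hole_saw_center and cup_f below 0.015 m) and ((world y of cup_a above 0.065 m and world y of hole_saw_center below -0.065 m) or (world y of cup_a between -0.065 and 0.065 m and world y of hole_saw_center between -0.065 and 0.065 m) or (world y of cup_a below -0.065 m and world y of hole_saw_center above 0.065 m)) and height (world z) of hole_saw_center between 0.058 and 0.066 m and angle between each of hole_saw_center, sanding_drum_center, wire_brush_center's own z axis and vertical below 0.12 rad and linear speed of each of hole_saw, sanding_drum, wire_brush below 0.02 m/s and angular speed of each of hole_saw, sanding_drum, wire_brush below 0.2 rad/s and (horizontal distance between sanding_drum_center and cup_d below 0.015 m or horizontal distance between sanding_drum_center and cup_e below 0.015 m or horizontal distance between sanding_drum_center and cup_f below 0.015 m) and ((world y of cup_b above 0.065 m and world y of sanding_drum_center below -0.065 m) or (world y of cup_b between -0.065 and 0.065 m and world y of sanding_drum_center between -0.065 and 0.065 m) or (world y of cup_b below -0.065 m and world y of sanding_drum_center above 0.065 m)) and height (world z) of sanding_drum_center between 0.06 and 0.068 m and (horizontal distance between wire_brush_center and cup_d below 0.015 m or horizontal distance between wire_brush_center and cup_e below 0.015 m or horizontal distance between wire_brush_center and cup_f below 0.015 m) and ((world y of cup_c above 0.065 m and world y of wire_brush_center below -0.065 m) or (world y of cup_c between -0.065 and 0.065 m and world y of wire_brush_center between -0.065 and 0.065 m) or (world y of cup_c below -0.065 m and world y of wire_brush_center above 0.065 m)) and height (world z) of wire_brush_center between 0.056 and 0.064 m); the robot touches nothing.
It fails at once if the hole saw is tipped over (more than 0.8 rad) (angle between hole_saw_center's own z axis and vertical above 0.8 rad).
It fails at once if the sanding drum is tipped over (more than 0.8 rad) (angle between sanding_drum_center's own z axis and vertical above 0.8 rad).
It fails at once if the wire brush is tipped over (more than 0.8 rad) (angle between wire_brush_center's own z axis and vertical above 0.8 rad).
It also fails if it takes over 86 s, if anything falls off the work surface, if the arm or the gripper's body presses on something with over 40 N, if the wrist force passes 120 N, or if a joint passes its speed limit or range.

## Robot

A 7-joint arm with a two-finger parallel gripper is mounted at the origin on the work surface. World frame = base frame: x ahead of the robot, y to its left, z up, the work surface at z = 0. Lengths are in m, angles in rad, forces in N, time in s.
With the tool pointing down it reaches from about 0.4 to 0.85 m from the base axis. Payload 10.4 kg.
Tool frame: the origin (TCP) lies on the centre line of the jaws, within the pads' length; the fingertips stand r.finger_overhang ahead of it and the grasp point (between the pads) lies 5 mm behind it (r.finger_overhang is the distance from the TCP to the fingertips, in m); z points along the fingers, y is the line along which they close (so a half turn about z gives the same grasp; the last joint's range is limited). The gripper opens to 87 mm and grips with 3 to 60 N. Pads are 19 mm wide; open, the fingers measure 117 mm over their backs; the gripper's body (75 mm by 190 mm) begins 51 mm behind the grasp point.
Start: joints at [-1.238, 0.332, -0.065, 1.46, 0.022, 1.35, -0.088], TCP at [0.218, 0.586, 0.237] pointing down, gripper open.
Joint ranges: [-2.6, 2.6], [-0.5, 2.12], [-1.47, 1.34], [0.16, 2.42], [-1.27, 4.41], [0.06, 2.06], [-2.6, 2.6]. Speed limits (rad/s): [2.22, 2.22, 2.79, 2.79, 3.14, 3.14, 3.14].

## Interface

Orientations are given as a unit quaternion [x, y, z, w].
In Python, from bench import read_state, viewer, r gives the robot as it stands.
- The arm moves only by the tool carry_out, never from a script. Its argument "moves" is a list of rows, each a list of 6 numbers: the shift along the tool's x, y, z in units of 40 mm (1.0 is 40 mm), then the turn, a rotation vector about the tool's x, y, z in units of 8 degrees (1.0 is 8 degrees). A call has 1 to 20 rows; each row shifts and turns the commanded pose from where the row before left it, along the tool's axes as they then stand; what a row does not reach is not made up. A row lasts 1/8 s, in which the tool goes at most 62.5 mm and 10.7 degrees, less where a joint would pass 70% of its speed; a pose out of reach is approached as far as the arm can. A call is refused whole if a number of a shift passes 1 or a number of a turn 1, either way. A call with a gripper value outside its range is refused whole. "fingers" is the finger opening in mm, from 0 to 87, set as the call begins (left out, the last holds). The fingers move at their own pace and stop on an object; "force" is the grip in N (left out, the last holds). Time passes only in rows, so rows that do not move let the fingers close. It gives the time, the measured TCP pose, the force, the opening and the grip force at its end, in the units of the state.
- read_state(): the state, without advancing time (a new reading comes with each control period).
- viewer.camera(name): name is "scene" or "top"; returns a dict with "pixels" (400x640x3 uint8, red, green, blue), "range_z" (400x640 float32, m along the optical axis (not along the pixel's ray), 0 where there is no reading), "fx", "fy", "cx", "cy" (pixels), "k1" (the pictures are not rectified: a ray, as slopes to the right and down, at radius r is drawn at 1 + k1 r^2 times it, then the intrinsics apply), "xyz" and "orientation" of the camera in the world. Camera axes: x right, y down, z forward; pixel columns grow to the right and rows downward; lengths in m; the calibration is good to about 2 mm. A picture is of the moment at which its call begins.
- r.close_job(): hands the job in; it is judged then, once.
The state is a dict: "time": time; "joint_positions": joint angles; "joint_vel": joint speeds; "joint_torque": joint torques, N m; "ee_pos": TCP position; "eef_rot": TCP orientation; "ft_force": force on the tool from outside, world axes, zero at the start; "torque": the same for the moment, N m; "width": finger opening in m; "grip_force": force on a finger pad.
Only numpy, scipy, OpenCV 4.12 (cv2) and the standard library are available. Lean on these libraries where they do the work, as an engineer would, in place of code of your own. Each camera call takes 0.05 s, during which the arm holds its last target. There are 200 camera calls.

## Working session

There is one attempt and no reset: what is moved stays moved. The work goes in short steps, Python scripts to look and compute and a tool call to move; the robot and the scene stay as the last step left them, time stands still between calls to the robot, and variables do not carry over. Pictures are saved under pics/ and viewed, at most 14 in all, crops included, and the job is handed in when it is done.

Besides the shell and the picture viewer there is one more tool, called after "Request:" by a JSON object that holds its "name" and its "arguments", one argument or row to a line. carry_out: Moves the arm, as the interface text tells. Its arguments: {"type":"object","properties":{"moves":{"type":"array","items":{"type":"array","items":{"type":"number"}}},"fingers":{"type":"number"},"force":{"type":"number"}},"required":["moves"]}

```bash
mkdir -p pics; cat > h.py <<'E'
import numpy as np, cv2
from scipy.spatial.transform import Rotation as R
from bench import read_state, viewer, r
def cam(n):
    c=viewer.camera(n); c["n"]=n; return c
def slopes(c,uv):
    uv=np.atleast_2d(uv).astype(float)
    d=np.c_[(uv[:,0]-c["cx"])/c["fx"],(uv[:,1]-c["cy"])/c["fy"]]; s=d.copy()
    for _ in range(20): s=d/(1+c["k1"]*(s**2).sum(1,keepdims=True))
    return s
def rays(c,uv):
    s=slopes(c,uv); return R.from_quat(c["orientation"]).apply(np.c_[s,np.ones(len(s))])
def plane(c,uv,z):
    d=rays(c,uv); o=np.array(c["xyz"]); return o+d*((z-o[2])/d[:,2])[:,None]
def points(c):
    v,u=np.mgrid[0:400,0:640]; uv=np.c_[u.ravel(),v.ravel()]
    return (np.array(c["xyz"])+rays(c,uv)*c["range_z"].ravel()[:,None]).reshape(400,640,3)
E
python3 - <<'E'
from h import *
for n in("scene","top"):
    c=cam(n); cv2.imwrite(f"pics/{n}0.png",c["pixels"][:,:,::-1]); print(n,c["xyz"],c["orientation"],c["fx"],c["k1"])
s=read_state(); print(s["time"],s["ee_pos"],s["eef_rot"],s["width"],r.finger_overhang)
E
```

```text
scene [1.07856565 0.25485257 0.77809934] [ 0.4793619   0.82359029 -0.26546932 -0.14641462] 404.70334573228996 0.009476817846939878
top [ 0.44681768 -0.01969007  1.03587202] [ 0.70811451 -0.70021818  0.06469059 -0.06390202] 439.9741771292413 -0.0716388306963716
0.1 [0.21760737 0.58555158 0.23582547] [ 1.76945186e-01  9.84220502e-01 -6.32257310e-04 -6.72065878e-05] 0.08694704064435968 0.014
```

View pics/scene0.png

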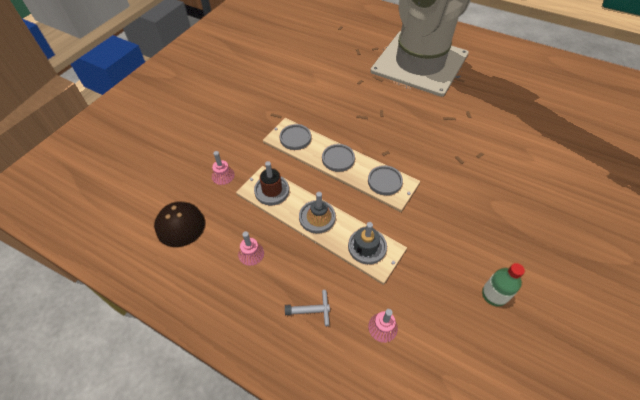

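View pics/top0.png

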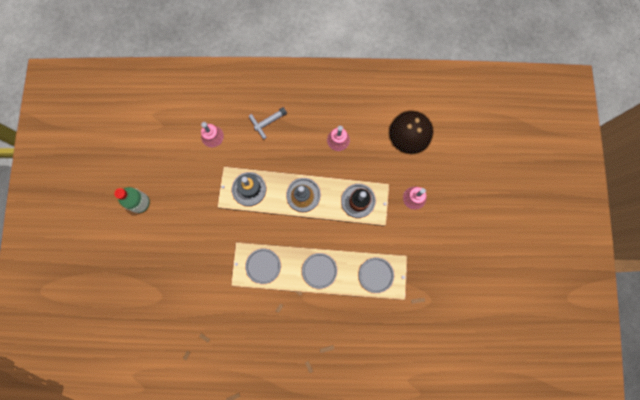

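The top view has +x up and +y left. The far rack is full: hole saw at left (247,187), brush in the middle (303,194), drum at right (358,200). The near rack's empty cups are at (263,266), (319,271) and (375,275). Pink decoys are at (210,133), (339,137) and (417,197).

```bash
cat >> h.py <<'E'
def cups(c):
    # grey discs on the plywood of the empty rack: outer rim ellipse at z=0.026
    hsv=cv2.cvtColor(c["pixels"],cv2.COLOR_RGB2HSV)
    m=((hsv[...,1]<60)&(hsv[...,2]>60)).astype(np.uint8)*255
    P=points(c); m[(np.abs(P[...,2]-.02)>.012)|(P[...,0]<.25)|(P[...,0]>.75)|(abs(P[...,1])>.3)]=0
    out=[]
    for k in cv2.findContours(m,cv2.RETR_EXTERNAL,cv2.CHAIN_APPROX_NONE)[0]:
        k=cv2.convexHull(k)
        if cv2.contourArea(k)<300: continue
        e=cv2.fitEllipse(plane(c,k[:,0],.026)[:,:2].astype(np.float32)); out.append([*e[0],*e[1]])
    return np.array(out)
def shanks(c,zmin=.09):
    P=points(c); ok=(P[...,2]>zmin)&(P[...,2]<.125)&(P[...,0]>.3)&(P[...,0]<.75)&(abs(P[...,1])<.32)
    n,l,st,ce=cv2.connectedComponentsWithStats(ok.astype(np.uint8))
    return [(ce[i].round(1),st[i,4],np.median(P[l==i],0).round(4),P[l==i][:,2].max().round(4)) for i in range(1,n) if st[i,4]>3]
E
python3 - <<'E'
from h import *
np.set_printoptions(suppress=True,precision=4)
for n in("scene","top"):
    c=cam(n); print(n); print(cups(c))
    for s in shanks(c): print(s)
    h=c["pixels"]; y,x=(60,140),(200,420)
    if n=="top": cv2.imwrite("pics/t1.png",cv2.resize(h[160:300,200:420,::-1],None,fx=3.6,fy=3.6,interpolation=cv2.INTER_CUBIC))
    else: cv2.imwrite("pics/s1.png",cv2.resize(h[110:280,220:430,::-1],None,fx=3.5,fy=3.5,interpolation=cv2.INTER_CUBIC))
E
```

```text
scene
[[ 0.667   0.1397  0.0807  0.0853]
 [ 0.6547  0.0111  0.0809  0.0862]
 [ 0.6421 -0.1177  0.0807  0.0884]
 [ 0.4877  0.1005  0.0813  0.0891]
 [ 0.4789 -0.0284  0.0813  0.0895]
 [ 0.4704 -0.1572  0.0815  0.0907]]
(array([268. , 165.8]), np.int32(55), array([ 0.6395, -0.1191,  0.1079]), np.float64(0.1132))
(array([318.6, 195.1]), np.int32(43), array([0.651 , 0.014 , 0.1026]), np.float64(0.105))
(array([369. , 226.3]), np.int32(55), array([0.6704, 0.137 , 0.1054]), np.float64(0.1091))
top
[[ 0.4673 -0.1595  0.08    0.0808]
 [ 0.4761 -0.0304  0.0798  0.0805]
 [ 0.485   0.0986  0.0797  0.0805]
 [ 0.6397 -0.1198  0.0798  0.0814]
 [ 0.6522  0.009   0.0798  0.0812]
 [ 0.6644  0.1377  0.0798  0.0815]]
(array([244.6, 179.8]), np.int32(33), array([0.6665, 0.134 , 0.1046]), np.float64(0.1102))
(array([301. , 188.9]), np.int32(30), array([0.6485, 0.0115, 0.1009]), np.float64(0.1052))
(array([362.5, 194.9]), np.int32(35), array([ 0.6351, -0.1218,  0.1087]), np.float64(0.1131))
```

View pics/s1.png

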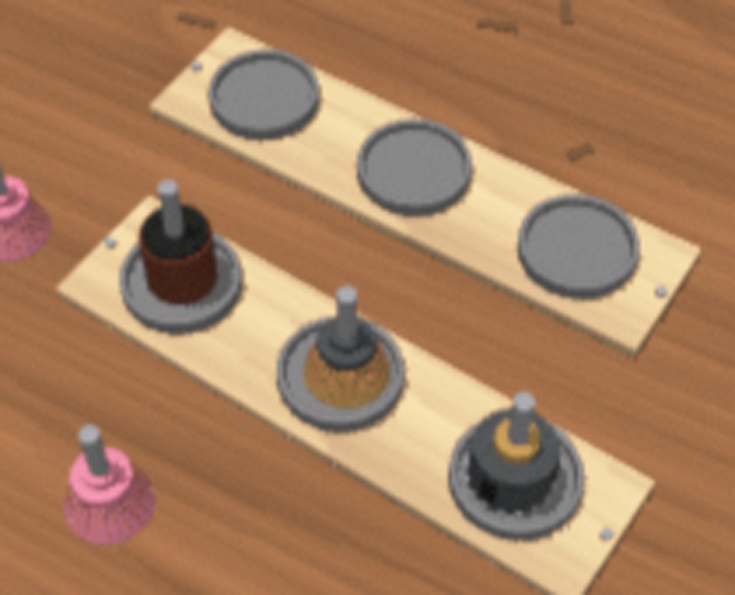

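```bash
cat >> h.py <<'E'
def tri(a,ua,b,ub):
    da,db=rays(a,ua)[0],rays(b,ub)[0]; oa,ob=np.array(a["xyz"]),np.array(b["xyz"])
    t=np.linalg.lstsq(np.c_[da,-db],ob-oa,rcond=None)[0]; p,q=oa+da*t[0],ob+db*t[1]; return (p+q)/2,np.linalg.norm(p-q)
def delta(target):
    s=read_state(); Rc=R.from_quat(s["eef_rot"]); G=R.from_matrix(np.diag([-1.,1,-1]))
    print("t",round(s["time"],2),"pos",np.round(s["ee_pos"],4),"shift units",(Rc.inv().apply(np.array(target)-s["ee_pos"])/.04).round(2),"turn",((Rc.inv()*G).as_rotvec(True)/8).round(3),"units in aligned axes",(G.inv().apply(np.array(target)-s["ee_pos"])/.04).round(2))
E
python3 - <<'E'
from h import *
np.set_printoptions(suppress=True,precision=4)
a,b=cam("scene"),cam("top")
for p,q in zip(sorted(shanks(a),key=lambda s:s[2][1]),sorted(shanks(b),key=lambda s:s[2][1])): print(tri(a,p[0],b,q[0]))
delta([.668,.136,.20])
E
```

```text
(array([ 0.6364, -0.1216,  0.1015]), np.float64(0.0011368163771876872))
(array([0.6491, 0.012 , 0.0976]), np.float64(0.0009595173316890469))
(array([0.6676, 0.1358, 0.0999]), np.float64(0.0010697807956651913))
t 0.3 pos [0.2177 0.5857 0.2363] shift units [-14.47  -6.62   0.91] turn [-0.003 -0.    -2.549] units in aligned axes [-11.26 -11.24   0.91]
```

Request:
{"name": "carry_out", "arguments": {
  "moves": [
    [0,0,0,0,0,-0.85],
    [0,0,0,0,0,-0.85],
    [0,0,0,0,0,-0.85],
    [-0.7,-0.7,0.05,0,0,0],
    [-0.7,-0.7,0.05,0,0,0],
    [-0.7,-0.7,0.05,0,0,0],
    [-0.7,-0.7,0.05,0,0,0],
    [-0.7,-0.7,0.05,0,0,0],
    [-0.7,-0.7,0.05,0,0,0],
    [-0.7,-0.7,0.05,0,0,0],
    [-0.7,-0.7,0.05,0,0,0],
    [-0.7,-0.7,0.05,0,0,0],
    [-0.7,-0.7,0.05,0,0,0],
    [-0.7,-0.7,0.05,0,0,0],
    [-0.7,-0.7,0.05,0,0,0],
    [-0.7,-0.7,0.05,0,0,0],
    [-0.7,-0.7,0.05,0,0,0],
    [-0.7,-0.7,0.05,0,0,0],
    [-0.7,-0.7,0.05,0,0,0]
  ],
  "fingers": 45
}}

```text
time: 2.68
ee_pos: [0.6666, 0.1372, 0.2044]
eef_rot: [-0.0, 1.0, 0.0, -0.0]
ft_force: [0.2, -0.1, -0.1]
width: 0.045
grip_force: 0.0
```

```bash
python3 -c "
from h import *
delta([.668,.136,.20]); delta([.668,.136,.086])"
```

```text
t 2.67 pos [0.6666 0.1372 0.2044] shift units [-0.03 -0.03  0.11] turn [ 0.001 -0.     0.004] units in aligned axes [-0.03 -0.03  0.11]
t 2.67 pos [0.6666 0.1372 0.2044] shift units [-0.03 -0.03  2.96] turn [ 0.001 -0.     0.004] units in aligned axes [-0.03 -0.03  2.96]
```

Request:
{"name": "carry_out", "arguments": {
  "moves": [
    [-0.03,-0.03,0.6,0,0,0],
    [0,0,0.6,0,0,0],
    [0,0,0.6,0,0,0],
    [0,0,0.5,0,0,0],
    [0,0,0.4,0,0,0],
    [0,0,0.26,0,0,0],
    [0,0,0,0,0,0]
  ]
}}

```text
time: 3.55
ee_pos: [0.6668, 0.1368, 0.0856]
eef_rot: [-0.0, 1.0, -0.0, -0.0]
ft_force: [0.6, -0.8, 0.5]
width: 0.0452
grip_force: 0.0
```

```bash
python3 -c "
from h import *
delta([.668,.136,.086]); c=cam('scene'); cv2.imwrite('pics/g1.png',cv2.resize(c['pixels'][130:290,290:470,::-1],None,fx=3.5,fy=3.5,interpolation=cv2.INTER_CUBIC))"
```

```text
t 3.55 pos [0.6668 0.1368 0.0856] shift units [-0.03 -0.02 -0.01] turn [-0.001 -0.006  0.002] units in aligned axes [-0.03 -0.02 -0.01]
```

View pics/g1.png

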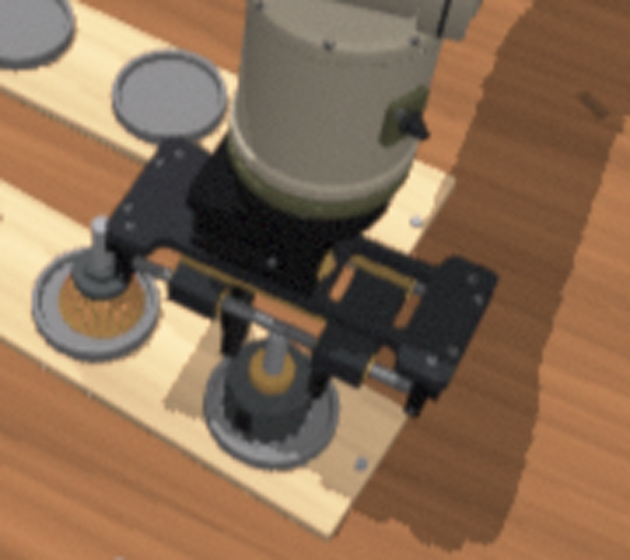

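The fingers straddle the hole saw's shank, at about (275,350) in the crop, with nothing touching. Now closing.

Request:
{"name": "carry_out", "arguments": {
  "moves": [
    [0,0,0,0,0,0],
    [0,0,0,0,0,0],
    [0,0,0,0,0,0],
    [0,0,0,0,0,0],
    [0,0,0,0,0,0]
  ],
  "fingers": 5,
  "force": 30
}}

```text
time: 4.22
ee_pos: [0.6669, 0.1366, 0.086]
eef_rot: [-0.0, 1.0, -0.0, -0.0]
ft_force: [-0.6, -0.4, 0.2]
width: 0.0113
grip_force: 30.0
```

Request:
{"name": "carry_out", "arguments": {
  "moves": [
    [0,0,-0.3,0,0,0],
    [0,0,-0.6,0,0,0],
    [0,0,-0.8,0,0,0],
    [0,0,-0.7,0,0,0],
    [0,0,-0.3,0,0,0],
    [0.2,-0.3,0,0,0,0],
    [0.4,-0.6,0,0,0,0],
    [0.4,-0.6,0,0,0,0],
    [0.4,-0.6,0,0,0,0],
    [0.4,-0.6,0,0,0,0],
    [0.4,-0.6,0,0,0,0],
    [0.4,-0.6,0,0,0,0],
    [0.4,-0.6,0,0,0,0],
    [0.4,-0.6,0,0,0,0],
    [0.4,-0.6,0,0,0,0],
    [0.4,-0.6,0,0,0,0],
    [0.4,-0.6,0,0,0,0],
    [0.35,-0.5,0,0,0,0],
    [0,0,0,0,0,0]
  ]
}}

```text
time: 6.6
ee_pos: [0.4667, -0.1612, 0.1929]
eef_rot: [0.002, 1.0, 0.0, -0.001]
ft_force: [-0.1, -0.3, -3.5]
width: 0.011
grip_force: 29.9
```

```bash
python3 -c "
from h import *
delta([.468,-.159,.087]); c=cam('scene'); cv2.imwrite('pics/g2.png',cv2.resize(c['pixels'][60:240,220:420,::-1],None,fx=3.3,fy=3.3,interpolation=cv2.INTER_CUBIC))"
```

```text
t 6.6 pos [ 0.4667 -0.1612  0.1929] shift units [-0.04  0.06  2.65] turn [ 0.002 -0.014 -0.025] units in aligned axes [-0.03  0.06  2.65]
```

View pics/g2.png

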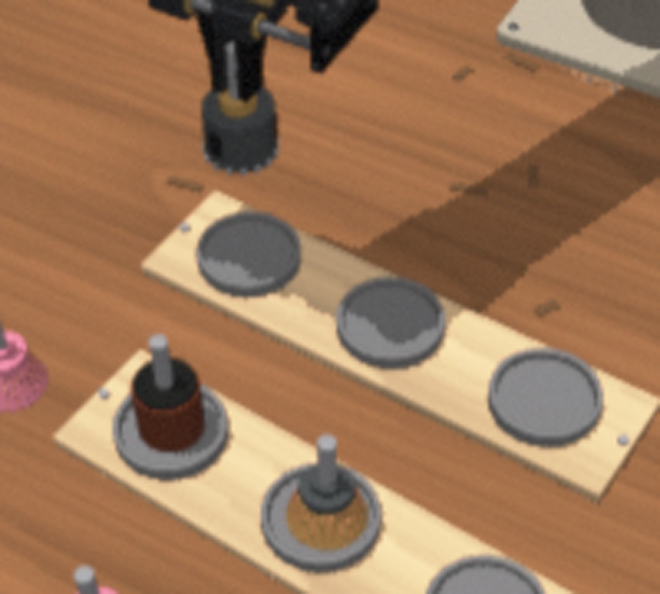

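The hole saw hangs upright above the right-end cup, which is at (248,252) in the crop. Lowering.

Request:
{"name": "carry_out", "arguments": {
  "moves": [
    [-0.04,0.06,0.5,0,0,0],
    [0,0,0.6,0,0,0],
    [0,0,0.6,0,0,0],
    [0,0,0.4,0,0,0],
    [0,0,0.3,0,0,0],
    [0,0,0.15,0,0,0],
    [0,0,0.05,0,0,0],
    [0,0,0.05,0,0,0],
    [0,0,0,0,0,0],
    [0,0,0,0,0,0]
  ]
}}

```text
time: 7.9
ee_pos: [0.4709, -0.1569, 0.0884]
eef_rot: [-0.0, 1.0, 0.0, 0.0]
ft_force: [0.3, -0.1, -2.9]
width: 0.0111
grip_force: 29.9
```

Request:
{"name": "carry_out", "arguments": {
  "moves": [
    [0.07,-0.05,0.03,0,0,0],
    [0,0,0.03,0,0,0],
    [0,0,0,0,0,0],
    [0,0,0,0,0,0]
  ]
}}

```text
time: 8.4
ee_pos: [0.468, -0.159, 0.0859]
eef_rot: [-0.0, 1.0, -0.0, 0.0]
ft_force: [-0.4, -1.9, 0.4]
width: 0.0113
grip_force: 29.9
```

Weight is off the wrist, so the tool is on the floor of the cup. Release and check.

Request:
{"name": "carry_out", "arguments": {
  "moves": [
    [0,0,0,0,0,0],
    [0,0,0,0,0,0],
    [0,0,0,0,0,0],
    [0,0,0,0,0,0]
  ],
  "fingers": 45
}}

```text
time: 8.9
ee_pos: [0.4679, -0.1588, 0.0857]
eef_rot: [-0.0, 1.0, 0.0, 0.0]
ft_force: [0.3, -0.2, 0.6]
width: 0.0413
grip_force: 0.0
```

Request:
{"name": "carry_out", "arguments": {
  "moves": [
    [0,0,-0.4,0,0,0],
    [0,0,-0.7,0,0,0],
    [0,0,-0.8,0,0,0],
    [0,0,-0.8,0,0,0],
    [0,0,-0.3,0,0,0],
    [-0.5,0.5,0,0,0,0],
    [-0.6,0.6,0,0,0,0],
    [-0.6,0.6,0,0,0,0],
    [-0.6,0.6,0,0,0,0],
    [-0.6,0.6,0,0,0,0],
    [-0.6,0.6,0,0,0,0],
    [-0.5,0.5,0,0,0,0],
    [-0.5,0.3,0,0,0,0],
    [0,0,0,0,0,0],
    [0,0,0,0,0,0]
  ]
}}

```text
time: 10.78
ee_pos: [0.6473, 0.0124, 0.2054]
eef_rot: [0.0, 1.0, -0.0, -0.0]
ft_force: [0.4, 0.4, 0.1]
width: 0.0452
grip_force: 0.0
```

```bash
python3 -c "
from h import *
delta([.6491,.012,.082]); c=cam('scene'); print(shanks(c)); cv2.imwrite('pics/g3.png',cv2.resize(c['pixels'][100:260,230:430,::-1],None,fx=3.3,fy=3.3,interpolation=cv2.INTER_CUBIC))"
```

```text
t 10.78 pos [0.6473 0.0124 0.2054] shift units [-0.05 -0.01  3.08] turn [-0.003 -0.006 -0.003] units in aligned axes [-0.04 -0.01  3.08]
[(array([268. , 165.9]), np.int32(55), array([ 0.6391, -0.1186,  0.107 ]), np.float64(0.1133)), (array([318.6, 195.1]), np.int32(43), array([0.6512, 0.014 , 0.1017]), np.float64(0.1063))]
```

View pics/g3.png

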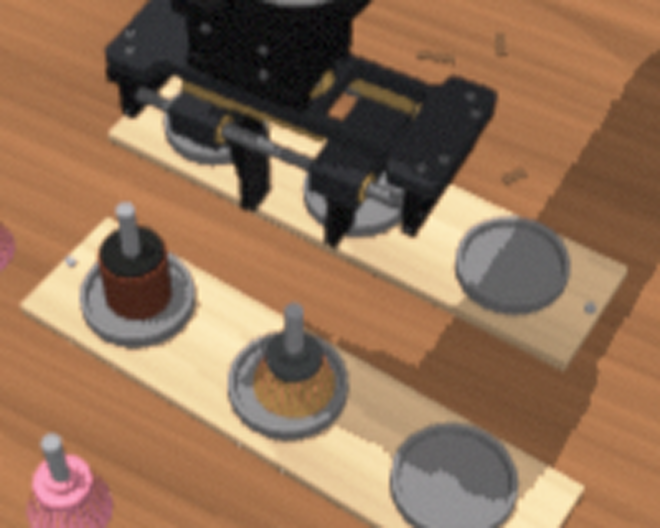

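The gripper hides the placed hole saw from this view, so I'll check it later. Next is the brush, still in place with its shank at (293,330) in the crop.

Request:
{"name": "carry_out", "arguments": {
  "moves": [
    [-0.04,-0.01,0.6,0,0,0],
    [0,0,0.6,0,0,0],
    [0,0,0.6,0,0,0],
    [0,0,0.5,0,0,0],
    [0,0,0.4,0,0,0],
    [0,0,0.26,0,0,0],
    [0,0,0.12,0,0,0],
    [0,0,0,0,0,0]
  ]
}}

```text
time: 11.82
ee_pos: [0.6495, 0.0128, 0.0826]
eef_rot: [-0.0, 1.0, 0.0, 0.0]
ft_force: [-0.2, -0.1, 0.4]
width: 0.0446
grip_force: 0.0
```

Request:
{"name": "carry_out", "arguments": {
  "moves": [
    [0,0,0,0,0,0],
    [0,0,0,0,0,0],
    [0,0,0,0,0,0],
    [0,0,0,0,0,0],
    [0,0,0,0,0,0],
    [0,0,0,0,0,0]
  ],
  "fingers": 5
}}

```text
time: 12.58
ee_pos: [0.6493, 0.0127, 0.0824]
eef_rot: [-0.0, 1.0, -0.0, -0.0]
ft_force: [0.7, -0.9, -0.8]
width: 0.0109
grip_force: 30.0
```

```bash
python3 -c "
from h import *
delta([.4768,-.03,.082])"
```

```text
t 12.57 pos [0.6493 0.0127 0.0824] shift units [ 4.31 -1.07  0.01] turn [-0.    -0.003  0.001] units in aligned axes [ 4.31 -1.07  0.01]
```

Request:
{"name": "carry_out", "arguments": {
  "moves": [
    [0,0,-0.3,0,0,0],
    [0,0,-0.6,0,0,0],
    [0,0,-0.7,0,0,0],
    [0,0,-0.4,0,0,0],
    [0.3,-0.08,0,0,0,0],
    [0.5,-0.12,0,0,0,0],
    [0.6,-0.15,0,0,0,0],
    [0.6,-0.15,0,0,0,0],
    [0.6,-0.15,0,0,0,0],
    [0.6,-0.15,0,0,0,0],
    [0.6,-0.15,0,0,0,0],
    [0.5,-0.12,0,0,0,0],
    [0,0,0,0,0,0],
    [0,0,0,0,0,0],
    [0,0,0,0,0,0]
  ]
}}

```text
time: 14.45
ee_pos: [0.4777, -0.0299, 0.1622]
eef_rot: [-0.0, 1.0, -0.0, -0.0]
ft_force: [-0.3, 0.2, -2.1]
width: 0.0111
grip_force: 30.0
```

```bash
python3 -c "
from h import *
delta([.4768,-.03,.082]); c=cam('scene'); cv2.imwrite('pics/g4.png',cv2.resize(c['pixels'][60:240,230:430,::-1],None,fx=3.3,fy=3.3,interpolation=cv2.INTER_CUBIC))"
```

```text
t 14.45 pos [ 0.4777 -0.0299  0.1622] shift units [ 0.02 -0.    2.01] turn [-0.001 -0.002  0.005] units in aligned axes [ 0.02 -0.    2.01]
```

View pics/g4.png

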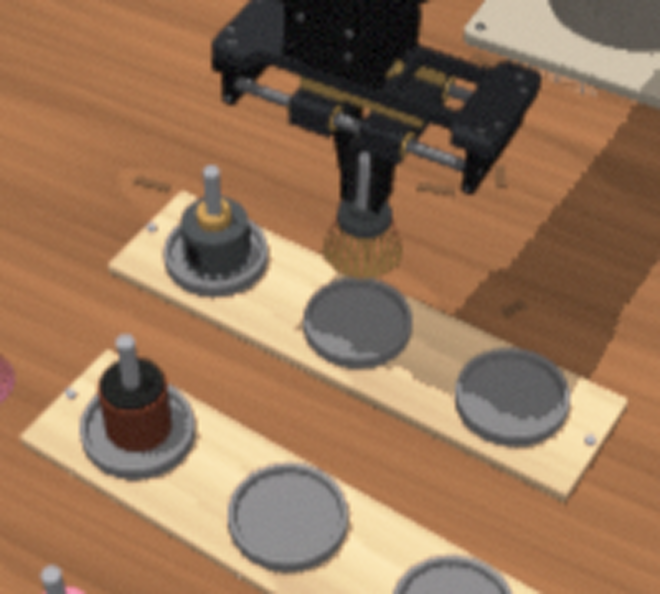

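The hole saw stands upright in the right cup (215,250). The brush hangs above the middle cup (358,320).

Request:
{"name": "carry_out", "arguments": {
  "moves": [
    [0.02,0,0.3,0,0,0],
    [0,0,0.5,0,0,0],
    [0,0,0.5,0,0,0],
    [0,0,0.3,0,0,0],
    [0,0,0.2,0,0,0],
    [0,0,0.1,0,0,0],
    [0,0,0.05,0,0,0],
    [0,0,0.03,0,0,0],
    [0,0,0,0,0,0],
    [0,0,0,0,0,0]
  ]
}}

```text
time: 15.75
ee_pos: [0.4768, -0.03, 0.0835]
eef_rot: [-0.0, 1.0, 0.0, 0.0]
ft_force: [-0.2, -0.4, -3.1]
width: 0.0109
grip_force: 30.0
```

Request:
{"name": "carry_out", "arguments": {
  "moves": [
    [0,0,0.03,0,0,0],
    [0,0,0,0,0,0],
    [0,0,0,0,0,0]
  ]
}}

```text
time: 16.12
ee_pos: [0.4768, -0.0301, 0.0822]
eef_rot: [-0.0, 1.0, 0.0, 0.0]
ft_force: [-0.3, -0.0, -0.7]
width: 0.0106
grip_force: 30.0
```

Request:
{"name": "carry_out", "arguments": {
  "moves": [
    [0,0,0,0,0,0],
    [0,0,0,0,0,0],
    [0,0,0,0,0,0],
    [0,0,0,0,0,0]
  ],
  "fingers": 45
}}

```text
time: 16.62
ee_pos: [0.4767, -0.03, 0.0822]
eef_rot: [-0.0, 1.0, 0.0, 0.0]
ft_force: [0.6, 0.0, 0.6]
width: 0.0411
grip_force: 0.0
```

```bash
python3 -c "
from h import *
delta([.6364,-.1212,.09])"
```

```text
t 16.62 pos [ 0.4767 -0.03    0.0822] shift units [-3.99 -2.28 -0.2 ] turn [0.001 0.001 0.002] units in aligned axes [-3.99 -2.28 -0.2 ]
```

Request:
{"name": "carry_out", "arguments": {
  "moves": [
    [0,0,-0.4,0,0,0],
    [0,0,-0.7,0,0,0],
    [0,0,-0.8,0,0,0],
    [0,0,-0.8,0,0,0],
    [-0.4,-0.23,0,0,0,0],
    [-0.6,-0.34,0,0,0,0],
    [-0.7,-0.4,0,0,0,0],
    [-0.7,-0.4,0,0,0,0],
    [-0.7,-0.4,0,0,0,0],
    [-0.6,-0.34,0,0,0,0],
    [-0.29,-0.17,0,0,0,0],
    [0,0,0,0,0,0],
    [0,0,0,0,0,0]
  ]
}}

```text
time: 18.25
ee_pos: [0.6358, -0.1206, 0.1905]
eef_rot: [-0.0, 1.0, 0.0, -0.0]
ft_force: [0.4, 0.9, -0.0]
width: 0.0446
grip_force: 0.0
```

```bash
python3 -c "
from h import *
delta([.6364,-.1212,.09])"
```

```text
t 18.25 pos [ 0.6358 -0.1206  0.1905] shift units [-0.02 -0.02  2.51] turn [ 0.004 -0.     0.005] units in aligned axes [-0.02 -0.01  2.51]
```

Request:
{"name": "carry_out", "arguments": {
  "moves": [
    [-0.02,-0.02,0.6,0,0,0],
    [0,0,0.6,0,0,0],
    [0,0,0.5,0,0,0],
    [0,0,0.4,0,0,0],
    [0,0,0.26,0,0,0],
    [0,0,0.14,0,0,0],
    [0,0,0,0,0,0]
  ]
}}

```text
time: 19.12
ee_pos: [0.6371, -0.122, 0.0901]
eef_rot: [-0.0, 1.0, 0.0, -0.0]
ft_force: [-0.5, -0.3, 0.2]
width: 0.0455
grip_force: 0.0
```

Request:
{"name": "carry_out", "arguments": {
  "moves": [
    [0,0,0,0,0,0],
    [0,0,0,0,0,0],
    [0,0,0,0,0,0],
    [0,0,0,0,0,0],
    [0,0,0,0,0,0],
    [0,0,0,0,0,0]
  ],
  "fingers": 5
}}

```text
time: 19.88
ee_pos: [0.6371, -0.1222, 0.0902]
eef_rot: [-0.0, 1.0, -0.0, 0.0]
ft_force: [-0.7, -0.9, 0.8]
width: 0.0111
grip_force: 30.0
```

```bash
python3 -c "
from h import *
delta([.4855,.099,.09])"
```

```text
t 19.88 pos [ 0.6371 -0.1222  0.0902] shift units [3.79 5.53 0.  ] turn [-0.001  0.001  0.001] units in aligned axes [3.79 5.53 0.  ]
```

Request:
{"name": "carry_out", "arguments": {
  "moves": [
    [0,0,-0.3,0,0,0],
    [0,0,-0.6,0,0,0],
    [0,0,-0.8,0,0,0],
    [0,0,-0.7,0,0,0],
    [0,0,-0.3,0,0,0],
    [0.2,0.3,0,0,0,0],
    [0.35,0.5,0,0,0,0],
    [0.4,0.6,0,0,0,0],
    [0.4,0.6,0,0,0,0],
    [0.4,0.6,0,0,0,0],
    [0.4,0.6,0,0,0,0],
    [0.4,0.6,0,0,0,0],
    [0.4,0.6,0,0,0,0],
    [0.4,0.6,0,0,0,0],
    [0.3,0.4,0,0,0,0],
    [0.14,0.13,0,0,0,0],
    [0,0,0,0,0,0],
    [0,0,0,0,0,0],
    [0,0,0,0,0,0]
  ]
}}

```text
time: 22.25
ee_pos: [0.4857, 0.0985, 0.198]
eef_rot: [0.0, 1.0, -0.0, -0.0]
ft_force: [0.2, -0.6, -3.1]
width: 0.0115
grip_force: 30.0
```

```bash
python3 -c "
from h import *
delta([.4855,.099,.09]); c=cam('scene'); cv2.imwrite('pics/g5.png',cv2.resize(c['pixels'][60:240,230:430,::-1],None,fx=3.3,fy=3.3,interpolation=cv2.INTER_CUBIC))"
```

```text
t 22.25 pos [0.4857 0.0985 0.198 ] shift units [0.   0.01 2.7 ] turn [-0.001 -0.001 -0.006] units in aligned axes [0.01 0.01 2.7 ]
```

View pics/g5.png

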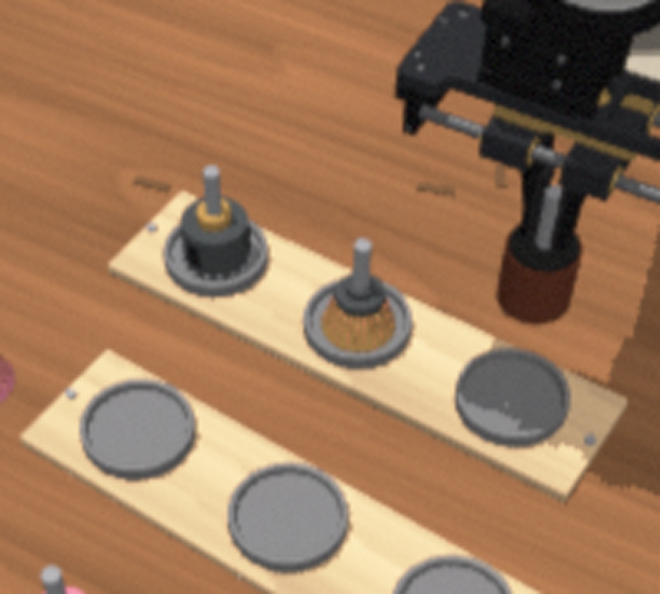

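The brush stands upright in the middle cup (358,320). The drum hangs above the left cup (512,395), and its slight slant is perspective.

Request:
{"name": "carry_out", "arguments": {
  "moves": [
    [0,0,0.4,0,0,0],
    [0,0,0.6,0,0,0],
    [0,0,0.6,0,0,0],
    [0,0,0.5,0,0,0],
    [0,0,0.3,0,0,0],
    [0,0,0.15,0,0,0],
    [0,0,0.07,0,0,0],
    [0,0,0.03,0,0,0],
    [0,0,0.02,0,0,0],
    [0,0,0,0,0,0],
    [0,0,0,0,0,0]
  ]
}}

```text
time: 23.68
ee_pos: [0.4855, 0.0992, 0.0915]
eef_rot: [-0.0, 1.0, 0.0, 0.0]
ft_force: [-1.3, -0.7, -4.2]
width: 0.0109
grip_force: 30.0
```

Request:
{"name": "carry_out", "arguments": {
  "moves": [
    [0,0,0.03,0,0,0],
    [0,0,0,0,0,0],
    [0,0,0,0,0,0]
  ]
}}

```text
time: 24.05
ee_pos: [0.4854, 0.0991, 0.0901]
eef_rot: [-0.0, 1.0, 0.0, -0.0]
ft_force: [0.1, 0.2, -2.9]
width: 0.0112
grip_force: 30.0
```

Request:
{"name": "carry_out", "arguments": {
  "moves": [
    [0,0,0,0,0,0],
    [0,0,0,0,0,0],
    [0,0,0,0,0,0],
    [0,0,0,0,0,0]
  ],
  "fingers": 45
}}

```text
time: 24.55
ee_pos: [0.4855, 0.0992, 0.0902]
eef_rot: [-0.0, 1.0, 0.0, 0.0]
ft_force: [-0.5, -0.3, 0.8]
width: 0.0413
grip_force: 0.0
```

Request:
{"name": "carry_out", "arguments": {
  "moves": [
    [0,0,-0.4,0,0,0],
    [0,0,-0.7,0,0,0],
    [0,0,-0.8,0,0,0],
    [0,0,-0.8,0,0,0],
    [0,0,-0.3,0,0,0],
    [0.3,0.6,-0.3,0,0,0],
    [0.3,0.7,-0.3,0,0,0],
    [0.3,0.7,0,0,0,0],
    [0.3,0.7,0,0,0,0],
    [0,0.7,0,0,0,0],
    [0,0.7,0,0,0,0],
    [0,0.7,0,0,0,0],
    [0,0.7,0,0,0,0],
    [0,0.5,0,0,0,0],
    [0,0,0,0,0,0]
  ]
}}

```text
time: 26.42
ee_pos: [0.4368, 0.3401, 0.2337]
eef_rot: [-0.001, 1.0, -0.0, -0.0]
ft_force: [0.1, -0.7, 0.4]
width: 0.0448
grip_force: 0.0
```

```bash
python3 - <<'E'
from h import *
np.set_printoptions(suppress=True,precision=4)
a,b=cam("scene"),cam("top")
k=lambda s:s[2][1]
A,B=sorted(shanks(a),key=k),sorted(shanks(b),key=k)
print(len(A),len(B))
for p,q in zip(A,B): print(tri(a,p[0],b,q[0]),p[3],q[3])
print(cups(b)); cv2.imwrite('pics/end.png',np.vstack([a["pixels"][100:290,200:440,::-1],b["pixels"][150:310,200:440,::-1]]).repeat(1,0))
cv2.imwrite('pics/end.png',cv2.resize(cv2.imread('pics/end.png'),None,fx=1.7,fy=1.7,interpolation=cv2.INTER_CUBIC))
E
```

```text
3 3
(array([ 0.4679, -0.1583,  0.0994]), np.float64(0.0013677446637779616)) 0.1093 0.1078
(array([ 0.4763, -0.0299,  0.0976]), np.float64(0.0010820200257033344)) 0.1062 0.1037
(array([0.4849, 0.1   , 0.101 ]), np.float64(0.000994600939453525)) 0.1144 0.1134
[[ 0.4673 -0.1594  0.0799  0.0809]
 [ 0.4761 -0.0305  0.0798  0.0804]
 [ 0.4851  0.0986  0.0797  0.0803]
 [ 0.6397 -0.1197  0.0798  0.0816]
 [ 0.6523  0.009   0.0797  0.0816]
 [ 0.6645  0.1377  0.0798  0.0815]]
```

View pics/end.png

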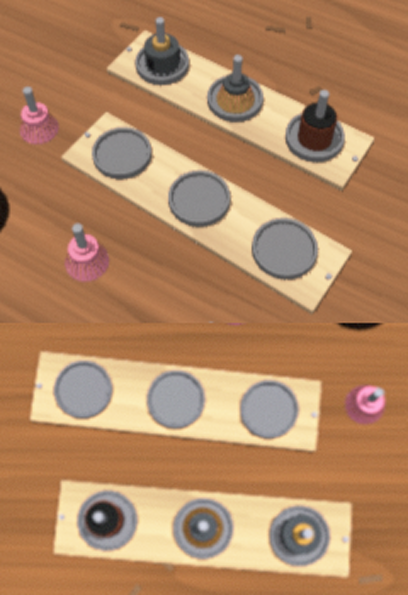

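All three tools stand upright within about 2 mm of their cup centres: drum left, brush middle, hole saw right. The arm is clear.

```bash
python3 -c "
from bench import r
print(r.close_job())"
```

```text
the job is handed in; nothing more can be done
None
```

The three tools stand upright in the near rack in reverse order (drum left, brush middle, hole saw right), each within about 2 mm of its cup centre in the final pictures; the job is handed in, but the hand-in call gave no verdict.

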